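# Close the hatch of an insect hotel

## Task

The wooden insect hotel lies on its back, open, with pine cones inside. Take its hatch off the sloping easel by the grip bar, tuck one short edge under the overhanging lip at the roof end with the hatch tilted, lower it gently until it lies flat on the ledges in the opening, without letting it slap down, and then turn the wooden turn-button square across the hatch to lock it. Leave the other things on the table where they are.

Things in the scene. Friction and masses are not known exactly. Their poses are not given: they have to be found in the camera images.
- hotel: Insect hotel: heavy fixed wooden box on its back, 212 x 158 x 90 mm high, open on top, pine cones inside. Origin on the table under the opening's centre; x runs from the roof end (dark roof board, 190 wide, 18 thick, 108 high, outer face x = -116 mm) to the floor end, z up. Side walls 15 mm; floor-end rail x 83.5 to 113.5 mm; wall tops at z 90 mm.
- lip_edge (a point): Middle of the lip's lower free edge; axes as the hotel's. The lip is a board 10 mm thick across the roof end (z 90 to 100 mm), overhanging the opening by 18 mm: this edge is at x = -65.5 mm, the roof-end wall below it at x = -83.5 mm. The space under it goes down to z 34 mm.
- seat (a point): Centre of the opening, 167 (x) x 128 mm (y), at ledge height (z 77 mm, 13 mm below the wall tops and the lip's underside); axes as the hotel's. The ledges that carry the hatch, 12 mm wide along the sides and 10 mm across the floor end, begin 35 mm from the roof-end wall: nearer the roof end the hatch's edge can dip below them.
- hatch: Loose hatch: plywood plate 160 (x) x 120 (y) x 10 mm, 0.11 to 0.21 kg; either short edge may go first. Origin centre of underside, z out of its outer face. On that face, across the middle along y, a grip bar 84 long, 20 wide (x), 26 mm high, its top 36 mm above the underside. It starts resting on the easel, leaning 30 degrees, its x pointing up the slope.
- hatch_mid (a point): Centre of the hatch plate, half-way through its thickness (5 mm above the underside, 5 mm below the outer face); axes as the hatch's. It lies at 0, 0, 5 mm from seat when the hatch is home.
- hatch_edge_a (a point): Middle of the hatch's short edge at local x = -80 mm (the lower one on the easel), half-way through the thickness.
- hatch_edge_b (a point): Middle of the hatch's other short edge, local x = +80 mm.
- turn (a joint): Angle of the wooden turn-button on the floor-end rail, rad, positive anticlockwise from above. 0: along the rail (hotel's y), clear of the opening (starts within 0.12 of this); +1.57 or -1.57: square across the hatch's edge. Light friction (0.04 N m), no stop. Bar 76 long, 18 wide, 12 mm thick, pivoted at its middle, 0.5 mm above the rail.
- turn_pivot (a point): The turn-button's pivot, half-way up the bar: at x, y, z = 100.5, 0, 96.5 mm in the hotel's frame; axes as the hotel's.
- easel: Fixed sloping table easel, its 190 x 150 mm board leaning 30 degrees, facing its local -x, with a ledge along the lower edge that stands 13 mm out of the board and so 3 mm above the hatch's outer face. Origin on the table below the board's middle, which is at 72 mm height.
- cone_a: Pine cone standing between hotel and easel, 58 mm wide, 66 mm high; origin under it. Bystander.
- cone_b: Pine cone, 54 mm wide, 62 mm high, standing farther out. Bystander.
- cone_c: Pine cone, 62 mm wide, 70 mm high, standing to the right. Bystander.
- tape: Roll of masking tape lying flat, 100 mm across, 30 mm high. Bystander.
- driver: Screwdriver lying on the far side. Bystander.
- sticks: Card of glue sticks, 125 x 80 mm, 20 mm high. Bystander.
- gluegun: Cordless glue gun standing on its battery, 190 mm high, to the left. Bystander.
- jar: Glass jar, 84 mm across, 120 mm high, to the left. Bystander.
There are look-alikes about, which are no part of the job. Several things have the shape of the hatch; the one meant has the colours described above.

How it is judged:
By the outcome, as a careful person would: the job done as asked, in the order asked, and still so for the second after the job is handed in, with the robot touching nothing.
It also fails if it takes over 56 s, if anything falls off the work surface, if the arm or the gripper's body presses on something with over 40 N, if the wrist force passes 120 N, or if a joint passes its speed limit or range.

## Robot

A 6-joint arm with a two-finger parallel gripper is mounted at the origin on the work surface. World frame = base frame: x ahead of the robot, y to its left, z up, the work surface at z = 0. Lengths are in m, angles in rad, forces in N, time in s.
With the tool pointing down it reaches from about 0.25 to 0.775 m from the base axis. Payload 8.9 kg.
Tool frame: the origin (TCP) lies between the finger pads; the fingertips stand r.nose_length ahead of it and the grasp point (between the pads) lies 2 mm behind it (r.nose_length is the distance from the TCP to the fingertips, in m); z points along the fingers, y is the line along which they close (so a half turn about z gives the same grasp; the last joint's range is limited). The gripper opens to 85 mm and grips with 20 to 120 N. Pads are 22 mm wide; open, the fingers measure 114 mm over their backs; the gripper's body (76 mm by 85 mm) begins 54 mm behind the grasp point. The pads swing forward as they close: fully open they stand 13 mm farther back than shut.
Start: joints at [1.13, 0.291, -0.153, 1.127, 0, 1.431], TCP at [0.156, 0.501, 0.248] pointing down, gripper open.
Joint ranges: [-2.52, 2.52], [-0.91, 1.74], [-1.3, 1.37], [-1.96, 2.02], [-1.52, 1.47], [-3.14, 3.14]. Speed limits (rad/s): [2.22, 2.22, 2.79, 3.14, 3.14, 3.14].

## Interface

Orientations are given as a rotation vector (axis times angle).
In Python, from rig import r gives the robot as it stands.
- The arm moves only by the tool play_rows, never from a script. Its argument "increments" is a list of rows, each a list of 7 numbers: the finger opening in mm, from 0 to 85.4, then the shift along the tool's x, y, z in mm, then the turn, a rotation vector about the tool's x, y, z in rad. In form: [[jaw, tx, ty, tz, rx, ry, rz], ...]. A call has 1 to 20 rows; each row shifts and turns the commanded pose from where the row before left it, along the tool's axes as they then stand; what a row does not reach is not made up. A row lasts 1/12 s, in which the tool goes at most 41.7 mm and 7.16 degrees, less where a joint would pass 70% of its speed; a pose out of reach is approached as far as the arm can. A call is refused whole if a number of a shift passes 41.7 or a number of a turn 0.125, either way. A call with a gripper value outside its range is refused whole. The fingers move at their own pace and stop on an object; "force" is the grip in N (left out, the last holds). Time passes only in rows, so rows that do not move let the fingers close. It gives the time, the measured TCP pose, the force, the opening and the grip force at its end, in the units of the state.
- r.get_state(): the state, without advancing time (a new reading comes with each control period).
- r.snapshot(name): name is "scene" or "top" or "wrist"; returns the picture (480x640x3 uint8, red, green, blue); there is no depth.
- r.get_calibration(name): a dict with "intrinsics" (3x3 intrinsics, pixels), "R" (3x3) and "t" (3): a world point X has camera coordinates R X + t; the wrist camera has in their place "T_tool_cam" (4x4, takes a point from camera to tool coordinates, whose origin is the TCP and whose axes are the flange's). Camera axes: x right, y down, z forward; pixel columns grow to the right and rows downward; lengths in m; the calibration is good to about 2 mm. A picture is of the moment at which its call begins: read the wrist's pose just before it. get_calibration takes no time and is no camera call.
- r.finish_job(): hands the job in; it is judged then, once.
The state is a dict: "clock": time; "joint_positions": joint angles; "joint_velocities": joint speeds; "effort": joint torques, N m; "tcp_pos": TCP position; "tcp_rot": TCP orientation; "wrist_force": force on the tool from outside, world axes, zero at the start; "moment": the same for the moment, N m; "width": finger opening in m; "grip_force": force on a finger pad.
Only numpy, scipy, OpenCV 4.12 (cv2) and the standard library are available. Lean on these libraries where they do the work, as an engineer would, in place of code of your own. Each camera call takes 0.05 s, during which the arm holds its last target. There are 200 camera calls.

## Working session

There is one attempt and no reset: what is moved stays moved. The work goes in short steps, Python scripts to look and compute and a tool call to move; the robot and the scene stay as the last step left them, time stands still between calls to the robot, and variables do not carry over. Pictures are saved under pics/ and viewed, at most 10 in all, crops included, and the job is handed in when it is done.

Besides the shell and the picture viewer there is one more tool, called after ">>>" by a JSON object that holds its "name" and its "arguments", one argument or row to a line. play_rows: Moves the arm, as the interface text tells. Its arguments: {"type":"object","properties":{"increments":{"type":"array","items":{"type":"array","items":{"type":"number"}}},"force":{"type":"number"}},"required":["increments"]}

```bash
mkdir -p pics; ls; python3 - <<'E'
from rig import r
import cv2,numpy as np
for n in ("scene","top"):
    cv2.imwrite(f"pics/{n}0.png",r.snapshot(n)[:,:,::-1])
    c=r.get_calibration(n);print(n,np.round(c["intrinsics"],1).tolist(),np.round(c["R"],3).tolist(),np.round(c["t"],3).tolist())
print(r.get_calibration("wrist"),r.nose_length,r.get_state())
E
```

```text
pics
scene [[469.1, 0.0, 317.5], [0.0, 469.1, 240.8], [0.0, 0.0, 1.0]] [[-0.686, 0.727, 0.001], [0.406, 0.384, -0.83], [-0.604, -0.569, -0.558]] [0.371, -0.102, 1.539]
top [[437.7, 0.0, 322.9], [0.0, 437.7, 235.7], [0.0, 0.0, 1.0]] [[0.009, -1.0, -0.001], [-0.995, -0.009, -0.097], [0.097, 0.002, -0.995]] [-0.026, 0.52, 1.363]
{'intrinsics': array([[374.60113458,   0.        , 319.24155497],
       [  0.        , 374.60113458, 237.40358519],
       [  0.        ,   0.        ,   1.        ]]), 'T_tool_cam': array([[ 1.25639694e-03, -9.57442497e-01, -2.88621355e-01,
         7.45735970e-02],
       [ 9.99999206e-01,  1.17340847e-03,  4.60550837e-04,
        -5.98183035e-04],
       [-1.02280202e-04, -2.88621704e-01,  9.57443210e-01,
        -1.25947427e-01],
       [ 0.00000000e+00,  0.00000000e+00,  0.00000000e+00,
         1.00000000e+00]])} 0.017 {'clock': 0.1, 'joint_positions': array([ 1.12972110e+00,  2.91234667e-01, -1.54061298e-01,  1.12670327e+00,
        3.58127037e-05,  1.43148445e+00]), 'joint_velocities': array([-9.82497252e-04, -1.72533023e-03,  3.53519790e-03,  1.07814319e-04,
       -7.89075725e-04, -4.79669300e-05]), 'effort': array([ 1.84894612e-03, -5.37976456e+01,  3.31920755e+01,  9.28676367e-03,
       -1.30470544e-04,  8.93597644e-06]), 'tcp_pos': array([0.15586021, 0.50093297, 0.24778025]), 'tcp_rot': array([-4.72155389e-01, -3.10552610e+00,  1.79420289e-03]), 'wrist_force': array([ 0.94767135, -0.05060993,  0.5282248 ]), 'moment': array([ 0.02099298, -0.00456125, -0.03933275]), 'grip_force': 0.0, 'width': 0.08511626336847111}
```

View pics/scene0.png

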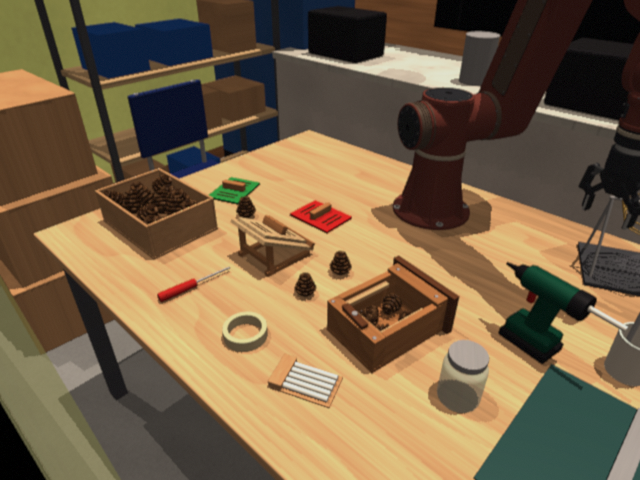

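View pics/top0.png

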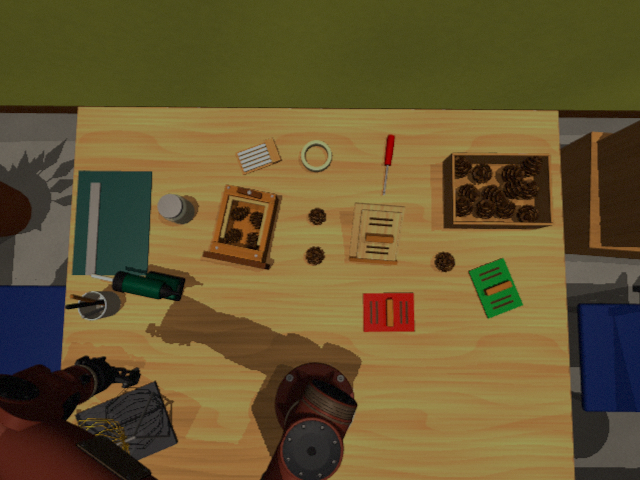

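The top view shows three hatch-like things: the pale plywood plate on the easel at (379,233), a red plate flat at (389,312) and a green one at (496,288). I choose the one on the easel. The hotel is at (243,225), with its roof end at the bottom and the turn-button at (248,192).

```bash
python3 - <<'E'
import cv2,numpy as np
a=cv2.imread("pics/top0.png")
f=lambda x,y:cv2.resize(a[y:y+100,x:x+100],(400,400),interpolation=cv2.INTER_CUBIC)
cv2.imwrite("pics/crop1.png",np.hstack([f(195,175),f(330,185)]))
E
```

```text
(no output)
```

View pics/crop1.png

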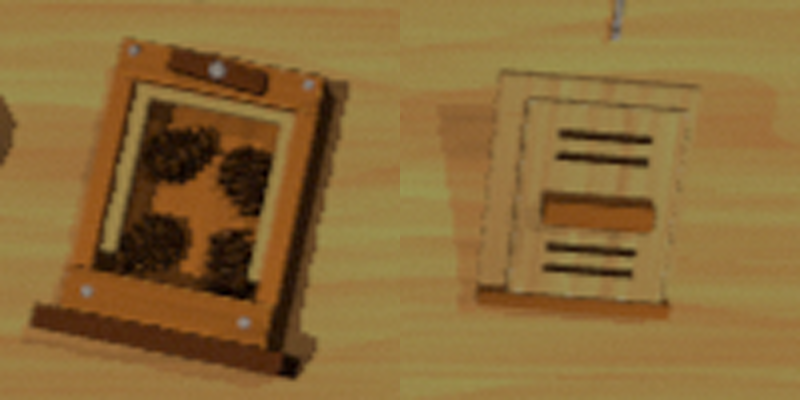

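```bash
cat > h.py <<'E'
import numpy as np, cv2
from scipy.spatial.transform import Rotation as Ro
from scipy.optimize import least_squares
from scipy.linalg import logm, expm
from rig import r
def T(p,R): M=np.eye(4); M[:3,:3]=R; M[:3,3]=p; return M
def tool():
    s=r.get_state(); return T(s["tcp_pos"],Ro.from_rotvec(s["tcp_rot"]).as_matrix())
def cam(name,Tw=None):          # K, world->cam 4x4
    c=r.get_calibration(name)
    return c["intrinsics"], (np.linalg.inv(Tw@c["T_tool_cam"]) if name=="wrist" else T(c["t"],c["R"]))
def proj(C,X):
    Y=np.asarray(X)@C[1][:3,:3].T+C[1][:3,3]; u=Y@C[0].T; return u[:,:2]/u[:,2:]
def yawT(p): return T([p[0],p[1],p[2] if len(p)>3 else 0],Ro.from_euler('z',p[-1]).as_matrix())
def fit(C,local,px,p0):         # x,y,yaw of a body on the table
    f=lambda p:(proj(C,(np.c_[local,np.ones(len(local))]@yawT(p).T)[:,:3])-px).ravel()
    s=least_squares(f,p0,loss="soft_l1"); return s.x,np.round(s.fun.reshape(-1,2),1)
def rows(A,B,n):                # constant row whose n-th power takes A to B
    D=np.real(expm(logm(np.linalg.inv(A)@B)/n)); zs=[]; M=A.copy()
    for _ in range(n): M=M@D; zs.append(M[:3,3])
    zs=np.array(zs)
    print(n,"rows",np.round(D[:3,3]*1e3,2),np.round(Ro.from_matrix(D[:3,:3]).as_rotvec(),4),"path mid",np.round(zs[n//2],3),"zmin",zs[:,2].min().round(3))
    return D
def rz(y): return Ro.from_euler('z',y).as_matrix()
def graspR(yaw,tilt):           # tool x->body y, y->body x (up slope), z->-normal
    return rz(yaw)@Ro.from_euler('y',-tilt).as_matrix()@np.array([[0,1,0],[1,0,0],[0,0,-1.]])
E
python3 - <<'E'
from h import *
C=cam("top")
h=np.array([[105.5+8,-79,90],[113.5,79,90],[100.5,0,102.5],[-65.5,-79,100],[-65.5,79,100]])/1e3
h[0,0]=.1135
px=np.array([[327,78],[127,40],[217,69],[262,305],[75,268]])/4+[195,175]
p,e=fit(C,h,px,[.6,.2,-.1]);print("hotel",p,e.tolist())
c,s=np.cos(np.pi/6),np.sin(np.pi/6)
bp=lambda u,v,w:[u*c-w*s,v,.072+u*s+w*c]
b=np.array([bp(.095,.075,0),bp(.095,-.075,0),bp(-.095,.075,.013),bp(-.095,-.075,.013)])
px=np.array([[500-400,70],[697-400,87],[477-400,289],[668-400,306]])/4+[330,185]
p,e=fit(C,b,px,[.5,-.15,0]);print("easel",p,e.tolist())
# bar top centre on board-plane
E=yawT(p)
q=np.array([[598-400,209]])/4+[330,185]
# hatch centre (underside) at slope coord u,v ; bar top at w=.036
g=lambda x:(proj(C,[(E@np.r_[bp(x[0],x[1],.036),1])[:3]])-q).ravel()
x=least_squares(g,[0,0]).x; print("hatch u,v",x,"world underside centre",(E@np.r_[bp(x[0],x[1],0),1])[:3])
print(graspR(0,np.pi/6))
# look pose: 0.18 above bar along normal
Tg=T((E@np.r_[bp(x[0],x[1],.036+.15),1])[:3],graspR(p[-1],np.pi/6))
print(Tg.round(3)); A=tool(); U=A.copy(); U[2,3]=.36
rows(U,Tg,24)
E
```

```text
hotel [ 0.54229741  0.21964051 -0.18437137] [[-0.1, -0.1], [-0.7, -0.4], [0.5, 0.6], [3.7, 0.4], [-1.2, -0.4]]
easel [ 0.52853752 -0.18430076 -0.06464583] [[-0.4, -1.4], [0.7, -2.0], [-0.2, 2.3], [-0.1, 1.6]]
hatch u,v [-0.00066386 -0.00749792] world underside centre [ 0.52747943 -0.19174588  0.07166807]
[[ 0.         0.8660254  0.5      ]
 [ 1.         0.         0.       ]
 [ 0.         0.5       -0.8660254]]
[[ 0.065  0.864  0.499  0.435]
 [ 0.998 -0.056 -0.032 -0.186]
 [ 0.     0.5   -0.866  0.233]
 [ 0.     0.     0.     1.   ]]
24 rows [-31.49  -9.68   5.06] [-0.0185 -0.0145  0.0542] path mid [0.416 0.169 0.304] zmin 0.233
```

```bash
python3 - <<'E'
from h import *
A=tool(); U=A.copy(); U[2,3]+=.1
H=T([.53,.22,.30],graspR(-.184,0)); rows(U,H,17)
G=T([.435,-.186,.233],graspR(-.065,np.pi/6)); rows(H,G,18)
E
```

```text
17 rows [-28.35  10.08   2.81] [-0.0001  0.      0.0855] path mid [0.408 0.422 0.322] zmin 0.3
18 rows [-23.1   -3.21   2.95] [-0.0291  0.0017 -0.0065] path mid [ 0.467 -0.004  0.266] zmin 0.233
```

>>> {"name": "play_rows", "arguments": {
  "increments": [
    [85,0,0,-33,0,0,0],
    [85,0,0,-33,0,0,0],
    [85,0,0,-34,0,0,0],
    [85,-28.35,10.1,2.8,0,0,0.0855],
    [85,-28.35,10.1,2.8,0,0,0.0855],
    [85,-28.35,10.1,2.8,0,0,0.0855],
    [85,-28.35,10.1,2.8,0,0,0.0855],
    [85,-28.35,10.1,2.8,0,0,0.0855],
    [85,-28.35,10.1,2.8,0,0,0.0855],
    [85,-28.35,10.1,2.8,0,0,0.0855],
    [85,-28.35,10.1,2.8,0,0,0.0855],
    [85,-28.35,10.1,2.8,0,0,0.0855],
    [85,-28.35,10.1,2.8,0,0,0.0855],
    [85,-28.35,10.1,2.8,0,0,0.0855],
    [85,-28.35,10.1,2.8,0,0,0.0855],
    [85,-28.35,10.1,2.8,0,0,0.0855],
    [85,-28.35,10.1,2.8,0,0,0.0855],
    [85,-28.35,10.1,2.8,0,0,0.0855],
    [85,-28.35,10.1,2.8,0,0,0.0855],
    [85,-28.35,10.1,2.8,0,0,0.0855]
  ]
}}

```text
clock: 1.77
tcp_pos: [0.5308, 0.2191, 0.3]
tcp_rot: [-2.421, -2.002, 0.001]
wrist_force: [0.1, 0.5, -0.2]
width: 0.0852
grip_force: 0.0
```

>>> {"name": "play_rows", "arguments": {
  "increments": [
    [40,0,0,0,0,0,0],
    [40,0,0,0,0,0,0]
  ]
}}

```text
clock: 1.93
tcp_pos: [0.5305, 0.2191, 0.3002]
tcp_rot: [-2.419, -2.004, 0.001]
wrist_force: [-0.6, 0.1, 0.3]
width: 0.0636
grip_force: 0.0
```

```bash
python3 - <<'E'
from h import *
A=tool(); np.save("hot.npy",A); im=r.snapshot("wrist")
cv2.imwrite("pics/hotel_full.png",im[:,:,::-1]); cv2.imwrite("pics/hotel.png",cv2.resize(im,(800,600),interpolation=cv2.INTER_CUBIC)[:,:,::-1])
print(A.round(3),r.get_state()["clock"])
G=T([.435,-.186,.233],graspR(-.065,np.pi/6)); rows(A,G,18)
E
```

```text
[[ 0.186  0.983 -0.001  0.531]
 [ 0.983 -0.186 -0.     0.219]
 [-0.    -0.001 -1.     0.3  ]
 [ 0.     0.     0.     1.   ]] 1.9833
18 rows [-23.05  -3.21   2.96] [-0.0291  0.0018 -0.0066] path mid [ 0.467 -0.004  0.266] zmin 0.233
```

View pics/hotel.png

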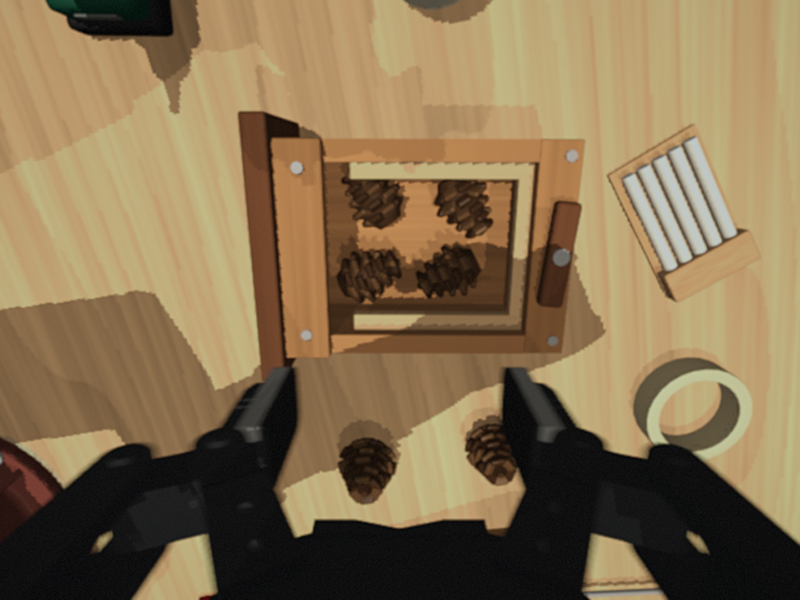

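The wrist view shows the hotel with its roof on the left. The lip's inner edge runs (322,138)-(330,355), the floor-end corners are at (584,140) and (562,352), and the button pivot is at (562,257) with the bar running along the rail.

>>> {"name": "play_rows", "arguments": {
  "increments": [
    [60,-23,-3.2,3,-0.029,0.0018,-0.0066],
    [60,-23,-3.2,3,-0.029,0.0018,-0.0066],
    [60,-23,-3.2,3,-0.029,0.0018,-0.0066],
    [60,-23,-3.2,3,-0.029,0.0018,-0.0066],
    [60,-23,-3.2,3,-0.029,0.0018,-0.0066],
    [60,-23,-3.2,3,-0.029,0.0018,-0.0066],
    [60,-23,-3.2,3,-0.029,0.0018,-0.0066],
    [60,-23,-3.2,3,-0.029,0.0018,-0.0066],
    [60,-23,-3.2,3,-0.029,0.0018,-0.0066],
    [60,-23,-3.2,3,-0.029,0.0018,-0.0066],
    [60,-23,-3.2,3,-0.029,0.0018,-0.0066],
    [60,-23,-3.2,3,-0.029,0.0018,-0.0066],
    [60,-23,-3.2,3,-0.029,0.0018,-0.0066],
    [60,-23,-3.2,3,-0.029,0.0018,-0.0066],
    [60,-23,-3.2,3,-0.029,0.0018,-0.0066],
    [60,-23,-3.2,3,-0.029,0.0018,-0.0066],
    [60,-23,-3.2,3,-0.029,0.0018,-0.0066],
    [60,-23,-3.2,3,-0.029,0.0018,-0.0066],
    [60,0,0,0,0,0,0],
    [60,0,0,0,0,0,0]
  ]
}}

```text
clock: 3.65
tcp_pos: [0.436, -0.184, 0.2325]
tcp_rot: [1.983, 1.86, 0.498]
wrist_force: [0.8, 1.0, -0.1]
width: 0.0603
grip_force: 0.0
```

```bash
python3 - <<'E'
from h import *
C=cam("wrist",np.load("hot.npy"))
h=np.array([[113.5,79,90],[113.5,-79,90],[-65.5,79,100],[-65.5,-79,100],[83.5,64,90],[83.5,-64,90],[100.5,0,103.5]])/1e3
px=np.array([[584,140],[562,352],[322,138],[330,355],[537,163],[525,335],[562,257]])/1.25
p,e=fit(C,h,px,[.54,.22,-.18]);print("hotel",p.round(4),e.tolist())
np.save("hotel_pose.npy",p)
# button ends, top surface z .1025
M=yawT(p)
g=lambda x:(proj(C,[(M@[.1005-d*np.sin(x[0])*.038,d*np.cos(x[0])*.038,.1025,1])[:3] for d in(1,-1)])-np.array([[567,202],[550,304]])/1.25).ravel()
s=least_squares(g,[0]);print("turn",s.x,s.fun)
A=tool(); np.save("eas.npy",A); im=r.snapshot("wrist")
cv2.imwrite("pics/easel.png",cv2.resize(im,(800,600),interpolation=cv2.INTER_CUBIC)[:,:,::-1])
print(A.round(3),r.get_state()["clock"])
E
```

```text
hotel [ 0.544   0.2221 -0.1892] [[1.2, -0.5], [-0.3, 0.9], [-1.0, -0.1], [0.1, 2.2], [2.1, -0.8], [-0.2, 0.0], [-0.7, 0.0]]
turn [-0.05577635] [1.96831894 0.09848278 1.93057889 3.13400644]
[[ 0.064  0.865  0.498  0.436]
 [ 0.998 -0.056 -0.031 -0.184]
 [ 0.001  0.499 -0.867  0.232]
 [ 0.     0.     0.     1.   ]] 3.7
```

View pics/easel.png

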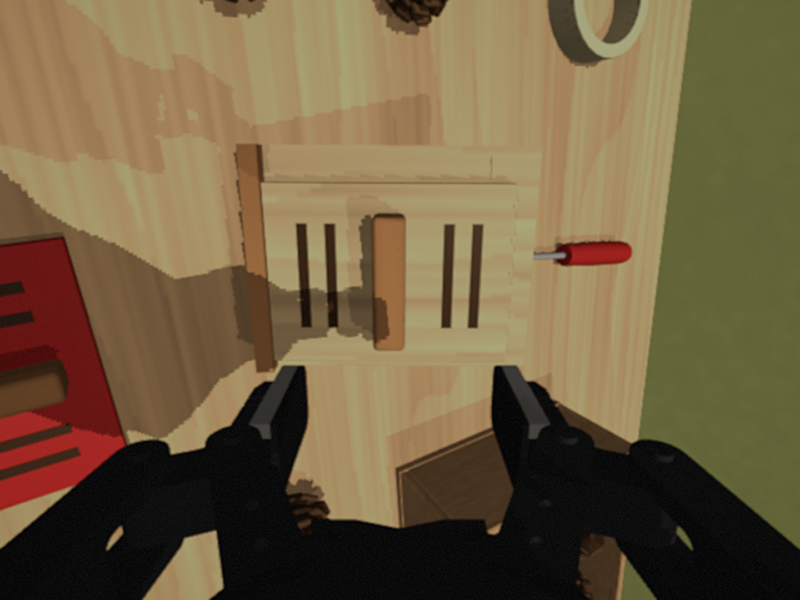

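The easel view shows the plywood hatch with an orange grip bar (plain plywood colours, unlike the red plate at left), bar x 375-405, y 215-350, hatch corners at (266,183), (517,183) and (508,362). This confirms the choice.

```bash
python3 - <<'E'
from h import *
C=cam("wrist",np.load("eas.npy"))
l=np.array([[-10,42,36],[10,42,36],[-10,-42,36],[10,-42,36],[80,60,10],[80,-60,10],[-80,60,10]])/1e3
px=np.array([[374,215],[405,215],[375,350],[405,350],[517,184],[508,363],[266,184]])/1.25
mk=lambda p:T(p[:3],rz(p[3])@Ro.from_euler('y',-np.pi/6).as_matrix())
f=lambda p:(proj(C,(np.c_[l,np.ones(7)]@mk(p).T)[:,:3])-px).ravel()
s=least_squares(f,[.527,-.19,.072,-.065],loss="soft_l1");print(s.x.round(4),np.round(s.fun.reshape(-1,2),1).tolist())
# and with z on the expected board plane (easel centre plane through u=0 fit) for comparison
M=mk(s.x); np.save("hatch.npy",M)
F=M[:3,:3]@np.array([[0,1,0],[1,0,0],[0,0,-1.]])
# tips 2.5mm above the outer face: TCP at .010+.0025+.017
for w in (.075,.0295):
    G=T((M@[0,0,w,1])[:3],F); print(G[:3,3].round(4))
    A=tool() if w>.05 else P; rows(A,G,6); P=G
print("rel total",(np.linalg.inv(tool())@G)[:3,3])
E
```

```text
[ 0.5232 -0.1927  0.0684 -0.0699] [[-0.4, 1.6], [2.0, 1.8], [-0.2, -0.2], [0.9, -0.1], [1.0, 0.1], [-2.4, -2.6], [-1.6, -1.2]]
[ 0.4858 -0.1901  0.1334]
6 rows [-0.59 -1.06 18.49] [-0.0002 -0.0008  0.001 ] path mid [ 0.469 -0.188  0.166] zmin 0.133
[ 0.5085 -0.1916  0.094 ]
6 rows [-0.   -0.    7.58] [ 0. -0. -0.] path mid [ 0.501 -0.191  0.107] zmin 0.094
rel total [-0.00395496 -0.00624969  0.15640726]
```

>>> {"name": "play_rows", "arguments": {
  "increments": [
    [50,-0.6,-1,18.5,0,-0.0008,0.001],
    [50,-0.6,-1,18.5,0,-0.0008,0.001],
    [50,-0.6,-1,18.5,0,-0.0008,0.001],
    [50,-0.6,-1,18.5,0,-0.0008,0.001],
    [50,-0.6,-1,18.5,0,-0.0008,0.001],
    [50,-0.6,-1,18.5,0,-0.0008,0.001],
    [50,0,0,10,0,0,0],
    [50,0,0,10,0,0,0],
    [50,0,0,8,0,0,0],
    [50,0,0,8,0,0,0],
    [50,0,0,6,0,0,0],
    [50,0,0,0,0,0,0]
  ]
}}

```text
clock: 4.7
tcp_pos: [0.5073, -0.1915, 0.0964]
tcp_rot: [1.987, 1.854, 0.495]
wrist_force: [0.2, 0.9, 0.4]
width: 0.05
grip_force: 0.0
```

>>> {"name": "play_rows", "arguments": {
  "increments": [
    [10,0,0,0,0,0,0],
    [10,0,0,0,0,0,0],
    [10,0,0,0,0,0,0],
    [10,0,0,0,0,0,0],
    [10,0,0,0,0,0,0],
    [10,0,0,0,0,0,0],
    [10,0,0,0,0,0,0]
  ],
  "force": 60
}}

```text
clock: 5.28
tcp_pos: [0.5069, -0.1923, 0.0976]
tcp_rot: [1.987, 1.851, 0.495]
wrist_force: [-5.1, 1.2, 6.3]
width: 0.019
grip_force: 59.5
```

>>> {"name": "play_rows", "arguments": {
  "increments": [
    [10,0,0,-4,0,0,0],
    [10,0,0,-10,0,0,0],
    [10,0,0,-14,0,0,0],
    [10,0,0,-16,0,0,0],
    [10,0,0,-16,0,0,0],
    [10,0,0,-16,0,0,0],
    [10,0,0,-14,0,0,0],
    [10,0,0,0,0,0,0],
    [10,0,0,0,0,0,0]
  ]
}}

```text
clock: 6.03
tcp_pos: [0.4623, -0.1895, 0.1758]
tcp_rot: [1.986, 1.85, 0.494]
wrist_force: [0.4, 1.2, -2.6]
width: 0.0185
grip_force: 58.8
```

```bash
python3 - <<'E'
from h import *
A=tool(); np.save("hold.npy",A); im=r.snapshot("wrist")
cv2.imwrite("pics/hold.png",cv2.resize(im,(800,600),interpolation=cv2.INTER_CUBIC)[:,:,::-1])
s=r.get_state();print(A.round(3),s["clock"],s["wrist_force"].round(2),s["moment"].round(3))
C=cam("wrist",np.eye(4))
l=np.array([[-80,60,10],[80,60,10],[80,-60,10],[-80,-60,10],[-10,42,36],[10,42,36]])/1e3
for w in(.027,.033):
    X=np.c_[l[:,1],l[:,0],w-l[:,2]]; print(w,(proj(C,X)*1.25).round(0).tolist())
E
```

```text
[[ 0.071  0.864  0.499  0.462]
 [ 0.997 -0.061 -0.037 -0.19 ]
 [-0.002  0.5   -0.866  0.176]
 [ 0.     0.     0.     1.   ]] 6.0833 [ 0.39  0.2  -2.17] [ 0.054  0.66  -0.013]
0.027 [[137.0, 201.0], [667.0, 201.0], [614.0, 526.0], [188.0, 526.0], [364.0, 281.0], [441.0, 281.0]]
0.033 [[147.0, 199.0], [656.0, 200.0], [607.0, 514.0], [195.0, 514.0], [366.0, 275.0], [439.0, 275.0]]
```

View pics/hold.png

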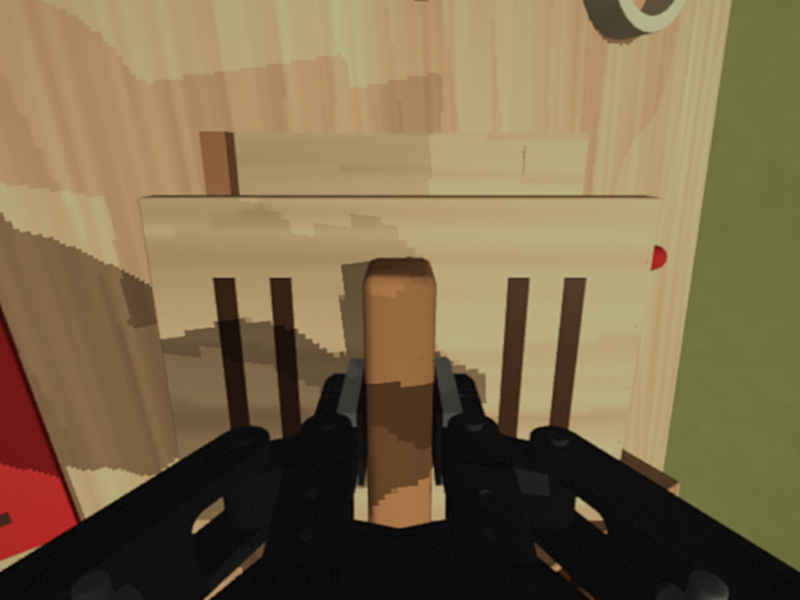

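The hatch is held squarely. Its upper plate corners are at (139,197) and (659,197), so the plate underside is 30 mm ahead of the TCP and offset about 1 mm.

```bash
cat >> h.py <<'E'
HT=T([.001,-.001,.030],np.array([[0,1,0],[1,0,0],[0,0,-1.]]))  # hatch in tool
def hp(xb,zb,deg,dy=0):         # hatch in hotel frame from roof-edge bottom corner, mm
    t=np.radians(deg); return T([xb/1e3+.08*np.cos(t),dy/1e3,zb/1e3+.08*np.sin(t)],Ro.from_euler('y',-t).as_matrix())
def tt(xb,zb,deg,dy=0): return yawT(np.load("hotel_pose.npy"))@hp(xb,zb,deg,dy)@np.linalg.inv(HT)
E
python3 - <<'E'
from h import *
A=tool(); U=A.copy(); U[2,3]+=.075
rows(A,U,4); W=tt(-50,125,20); rows(U,W,17); print(W[:3,3])
V=tt(-56,90,20); rows(W,V,6)
E
```

```text
4 rows [ -0.02   9.37 -16.24] [-0.  0. -0.] path mid [ 0.462 -0.189  0.231] zmin 0.194
17 rows [24.49  0.64  4.84] [ 0.0102 -0.0029  0.0063] path mid [0.509 0.028 0.214] zmin 0.181
[0.55937727 0.2181246  0.18089441]
6 rows [ 0.   -2.93  5.14] [ 0. -0. -0.] path mid [0.555 0.219 0.158] zmin 0.146
```

>>> {"name": "play_rows", "arguments": {
  "increments": [
    [10,0,9.4,-16.2,0,0,0],
    [10,0,9.4,-16.2,0,0,0],
    [10,0,9.4,-16.2,0,0,0],
    [10,12,9.4,-14,0,0,0],
    [10,24.5,0.6,4.3,0.0102,-0.0029,0.0063],
    [10,24.5,0.6,4.8,0.0102,-0.0029,0.0063],
    [10,24.5,0.6,4.8,0.0102,-0.0029,0.0063],
    [10,24.5,0.6,4.8,0.0102,-0.0029,0.0063],
    [10,24.5,0.6,4.8,0.0102,-0.0029,0.0063],
    [10,24.5,0.6,4.8,0.0102,-0.0029,0.0063],
    [10,24.5,0.6,4.8,0.0102,-0.0029,0.0063],
    [10,24.5,0.6,4.8,0.0102,-0.0029,0.0063],
    [10,24.5,0.6,4.8,0.0102,-0.0029,0.0063],
    [10,24.5,0.6,4.8,0.0102,-0.0029,0.0063],
    [10,24.5,0.6,4.8,0.0102,-0.0029,0.0063],
    [10,24.5,0.6,4.8,0.0102,-0.0029,0.0063],
    [10,24.5,0.6,4.8,0.0102,-0.0029,0.0063],
    [10,24.5,0.6,4.8,0.0102,-0.0029,0.0063],
    [10,24.5,0.6,4.8,0.0102,-0.0029,0.0063],
    [10,18,0.6,4.8,0.0102,-0.0029,0.0063]
  ]
}}

```text
clock: 7.75
tcp_pos: [0.5522, 0.2028, 0.1822]
tcp_rot: [2.188, 1.825, 0.33]
wrist_force: [0.8, -0.1, -1.0]
width: 0.019
grip_force: 59.0
```

>>> {"name": "play_rows", "arguments": {
  "increments": [
    [10,8,0.6,3.4,0.0102,-0.0029,0.0063],
    [10,6,0,0,0,0,0],
    [10,0,0,0,0,0,0],
    [10,0,0,0,0,0,0]
  ]
}}

```text
clock: 8.08
tcp_pos: [0.5561, 0.2134, 0.1805]
tcp_rot: [2.2, 1.821, 0.32]
wrist_force: [0.0, -0.7, -0.8]
width: 0.019
grip_force: 59.0
```

```bash
python3 - <<'E'
from h import *
A=tool(); np.save("w1.npy",A); im=r.snapshot("wrist"); s=r.get_state();print(s["clock"],s["wrist_force"].round(1),A[:3,3])
cv2.imwrite("pics/w1.png",cv2.resize(im,(800,600),interpolation=cv2.INTER_CUBIC)[:,:,::-1])
rows(A,tt(-56,90,20),5)
C=cam("wrist",A); M=yawT(np.load("hotel_pose.npy"))
h=np.array([[113.5,79,90],[-65.5,79,100],[83.5,64,90],[100.5,0,103.5],[113.5,-79,90],[-98,95,108]])/1e3
print((proj(C,(np.c_[h,np.ones(6)]@M.T)[:,:3])*1.25).round().tolist())
E
```

```text
8.1333 [ 0.2  0.5 -1.5] [0.55612489 0.21344034 0.18054127]
5 rows [ 1.05 -3.06  6.26] [-0.0001  0.0001  0.0003] path mid [0.555 0.217 0.16 ] zmin 0.146
[[529.0, 130.0], [112.0, 118.0], [473.0, 162.0], [510.0, 293.0], [507.0, 413.0], [-26.0, 57.0]]
```

View pics/w1.png

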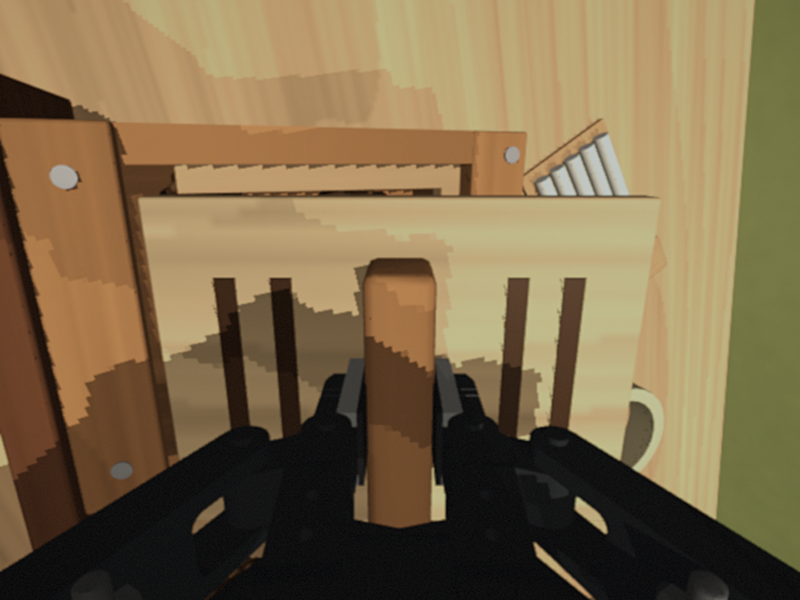

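The view at W1 matches the prediction to about 1 mm: floor-end corner at (526,133), lip corner at (111,121), rail/wall corner at (473,163). I'll tuck the edge next.

```bash
python3 - <<'E'
from h import *
A=tool(); V=tt(-56,78,20,-1); rows(A,V,8)
W=tt(-78,70.5,20,-1); rows(V,W,8)
E
```

```text
8 rows [ 0.56 -2.45  5.36] [-0.      0.      0.0001] path mid [0.554 0.216 0.152] zmin 0.134
8 rows [ 0.   -2.9  -0.06] [ 0. -0. -0.] path mid [0.54  0.221 0.129] zmin 0.126
```

>>> {"name": "play_rows", "arguments": {
  "increments": [
    [10,0.5,-2.4,5.3,0,0,0],
    [10,0.5,-2.4,5.3,0,0,0],
    [10,0.5,-2.4,5.3,0,0,0],
    [10,0.5,-2.4,5.3,0,0,0],
    [10,0.5,-2.4,5.3,0,0,0],
    [10,0.5,-2.4,5.3,0,0,0],
    [10,0.5,-2.4,5.3,0,0,0],
    [10,0.5,-2.4,5.3,0,0,0],
    [10,0,0,0,0,0,0],
    [10,0,0,0,0,0,0]
  ]
}}

```text
clock: 8.97
tcp_pos: [0.5535, 0.2185, 0.1342]
tcp_rot: [2.2, 1.821, 0.32]
wrist_force: [0.7, -0.1, -1.0]
width: 0.0189
grip_force: 58.9
```

```bash
python3 - <<'E'
from h import *
A=tool(); rows(A,tt(-56,78,20,-1),1); rows(A,tt(-78,70.5,20,-1),8)
print(((np.linalg.inv(yawT(np.load("hotel_pose.npy")))@A@HT)).round(4))
E
```

```text
1 rows [-0.27 -0.26  0.22] [-0.0006  0.      0.0013] path mid [0.553 0.218 0.134] zmin 0.134
8 rows [-0.03 -2.94 -0.03] [-0.0001  0.      0.0002] path mid [0.54  0.221 0.129] zmin 0.126
[[ 9.399e-01 -1.200e-03 -3.414e-01  1.930e-02]
 [ 1.300e-03  1.000e+00  0.000e+00 -7.000e-04]
 [ 3.414e-01 -5.000e-04  9.399e-01  1.057e-01]
 [ 0.000e+00  0.000e+00  0.000e+00  1.000e+00]]
```

>>> {"name": "play_rows", "arguments": {
  "increments": [
    [10,0,-2.9,0,0,0,0],
    [10,0,-2.9,0,0,0,0],
    [10,0,-2.9,0,0,0,0],
    [10,0,-2.9,0,0,0,0],
    [10,0,-2.9,0,0,0,0],
    [10,0,-2.9,0,0,0,0],
    [10,0,-2.9,0,0,0,0],
    [10,0,-2.9,0,0,0,0],
    [10,0,0,0,0,0,0],
    [10,0,0,0,0,0,0]
  ]
}}

```text
clock: 9.8
tcp_pos: [0.5322, 0.2227, 0.1267]
tcp_rot: [2.199, 1.821, 0.321]
wrist_force: [0.1, -1.0, -1.7]
width: 0.0188
grip_force: 58.9
```

```bash
python3 - <<'E'
from h import *
A=tool(); B=tt(-79.5,74.5,10,-1); rows(A,B,10)
D=tt(-80,76.3,4,-1); rows(B,D,6); rows(D,tt(-80,78,0,-1),6)
E
```

```text
10 rows [-0.03  0.42  1.01] [ 0.0175 -0.      0.0001] path mid [0.536 0.222 0.122] zmin 0.118
6 rows [0.   0.47 1.11] [ 0.0175 -0.      0.    ] path mid [0.541 0.221 0.114] zmin 0.112
6 rows [0.   0.36 0.66] [0.0116 0.     0.    ] path mid [0.544 0.22  0.109] zmin 0.108
```

No contact so far. I'll lower it in stages.

>>> {"name": "play_rows", "arguments": {
  "increments": [
    [10,0,0.4,1,0.0175,0,0],
    [10,0,0.4,1,0.0175,0,0],
    [10,0,0.4,1,0.0175,0,0],
    [10,0,0.4,1,0.0175,0,0],
    [10,0,0.4,1,0.0175,0,0],
    [10,0,0.4,1,0.0175,0,0],
    [10,0,0.4,1,0.0175,0,0],
    [10,0,0.4,1,0.0175,0,0],
    [10,0,0.4,1,0.0175,0,0],
    [10,0,0.4,1,0.0175,0,0],
    [10,0,0,0,0,0,0]
  ]
}}

```text
clock: 10.72
tcp_pos: [0.5394, 0.2213, 0.1181]
tcp_rot: [2.315, 1.915, 0.166]
wrist_force: [-0.0, -0.7, -1.6]
width: 0.0189
grip_force: 59.0
```

>>> {"name": "play_rows", "arguments": {
  "increments": [
    [10,0,0.5,1.1,0.0175,0,0],
    [10,0,0.5,1.1,0.0175,0,0],
    [10,0,0.5,1.1,0.0175,0,0],
    [10,0,0.5,1.1,0.0175,0,0],
    [10,0,0.5,1.1,0.0175,0,0],
    [10,0,0.5,1.1,0.0175,0,0],
    [10,0,0,0,0,0,0]
  ]
}}

```text
clock: 11.3
tcp_pos: [0.5431, 0.2205, 0.1117]
tcp_rot: [2.38, 1.969, 0.067]
wrist_force: [-0.5, 0.0, -2.2]
width: 0.0188
grip_force: 59.0
```

```bash
python3 - <<'E'
from h import *
A=tool(); print(((np.linalg.inv(yawT(np.load("hotel_pose.npy")))@A@HT)).round(4)); s=r.get_state(); print(s["wrist_force"],s["moment"])
rows(A,tt(-80,78,0,-1),8);rows(A,tt(-80,77,0,-1),8)
E
```

```text
[[ 9.977e-01 -6.000e-04 -6.770e-02  5.000e-04]
 [ 6.000e-04  1.000e+00  0.000e+00 -7.000e-04]
 [ 6.770e-02 -0.000e+00  9.977e-01  8.170e-02]
 [ 0.000e+00  0.000e+00  0.000e+00  1.000e+00]]
[-0.52684036  0.0438894  -2.15138098] [-0.00164443  0.10557142 -0.02348816]
8 rows [-0.03  0.17  0.47] [0.0085 0.     0.0001] path mid [0.544 0.22  0.109] zmin 0.108
8 rows [-0.03  0.17  0.6 ] [0.0085 0.     0.0001] path mid [0.544 0.22  0.109] zmin 0.107
```

>>> {"name": "play_rows", "arguments": {
  "increments": [
    [10,0,0.2,0.5,0.0085,0,0],
    [10,0,0.2,0.5,0.0085,0,0],
    [10,0,0.2,0.5,0.0085,0,0],
    [10,0,0.2,0.5,0.0085,0,0],
    [10,0,0.2,0.5,0.0085,0,0],
    [10,0,0.2,0.5,0.0085,0,0],
    [10,0,0.2,0.5,0.0085,0,0],
    [10,0,0.2,0.5,0.0085,0,0],
    [10,0,0,0,0,0,0]
  ]
}}

```text
clock: 12.05
tcp_pos: [0.5445, 0.2203, 0.1079]
tcp_rot: [2.42, 2.003, 0.0]
wrist_force: [-1.3, 0.1, -1.8]
width: 0.0189
grip_force: 59.0
```

>>> {"name": "play_rows", "arguments": {
  "increments": [
    [10,0,0,0.4,0,0,0],
    [10,0,0,0.4,0,0,0],
    [10,0,0,0.3,0,0,0],
    [10,0,0,0,0,0,0]
  ]
}}

```text
clock: 12.38
tcp_pos: [0.5441, 0.2204, 0.1069]
tcp_rot: [2.419, 2.003, 0.001]
wrist_force: [-0.9, 0.0, -1.6]
width: 0.0189
grip_force: 59.0
```

>>> {"name": "play_rows", "arguments": {
  "increments": [
    [10,0,0,0.4,0,0,0],
    [10,0,0,0.4,0,0,0],
    [10,0,0,0.4,0,0,0],
    [10,0,0,0,0,0,0]
  ]
}}

```text
clock: 12.72
tcp_pos: [0.5442, 0.2204, 0.1063]
tcp_rot: [2.419, 2.002, 0.002]
wrist_force: [-2.1, -0.4, 4.7]
width: 0.0189
grip_force: 59.9
```

>>> {"name": "play_rows", "arguments": {
  "increments": [
    [10,0,0,0.4,0,0,0],
    [10,0,0,0.4,0,0,0],
    [10,0,0,0,0,0,0]
  ]
}}

```text
clock: 12.97
tcp_pos: [0.5443, 0.2204, 0.1062]
tcp_rot: [2.419, 2.002, 0.002]
wrist_force: [-5.0, -1.7, 13.0]
width: 0.0188
grip_force: 61.0
```

Contact at about 13 N, so it is seated. I'll ease off, release slowly and look.

>>> {"name": "play_rows", "arguments": {
  "increments": [
    [10,0,0,-0.4,0,0,0],
    [10,0,0,-0.4,0,0,0],
    [24,0,0,0,0,0,0],
    [30,0,0,0,0,0,0],
    [40,0,0,0,0,0,0],
    [50,0,0,0,0,0,0],
    [50,0,0,-15,0,0,0],
    [50,0,0,-25,0,0,0],
    [50,0,0,-30,0,0,0],
    [50,0,0,-35,0,0,0],
    [50,0,0,-35,0,0,0],
    [50,0,0,-35,0,0,0],
    [50,0,0,0,0,0,0],
    [50,0,0,0,0,0,0]
  ],
  "force": 20
}}

```text
clock: 14.13
tcp_pos: [0.5452, 0.2207, 0.2827]
tcp_rot: [2.418, 2.001, 0.007]
wrist_force: [0.0, 0.1, -0.8]
width: 0.0499
grip_force: 0.0
```

```bash
python3 - <<'E'
from h import *
A=tool(); np.save("after.npy",A); im=r.snapshot("wrist"); s=r.get_state();print(s["clock"],s["wrist_force"].round(1),A.round(3).tolist())
cv2.imwrite("pics/after.png",cv2.resize(im,(800,600),interpolation=cv2.INTER_CUBIC)[:,:,::-1])
C=cam("wrist",A); M=yawT(np.load("hotel_pose.npy"))
h=np.array([[80,60,87],[-65.5,60,87],[80,-60,87],[83.5,64,90],[100.5,0,103.5],[-10,42,113],[10,42,113],[-10,-42,113],[10,-42,113]])/1e3
print((proj(C,(np.c_[h,np.ones(9)]@M.T)[:,:3])*1.25).round().tolist())
E
```

```text
14.1833 [0.6 0.8 0.6] [[0.187, 0.982, 0.005, 0.545], [0.982, -0.187, 0.001, 0.221], [0.002, 0.005, -1.0, 0.283], [0.0, 0.0, 0.0, 1.0]]
[[517.0, 175.0], [298.0, 175.0], [505.0, 343.0], [524.0, 169.0], [547.0, 269.0], [381.0, 206.0], [413.0, 206.0], [382.0, 333.0], [412.0, 333.0]]
```

View pics/after.png

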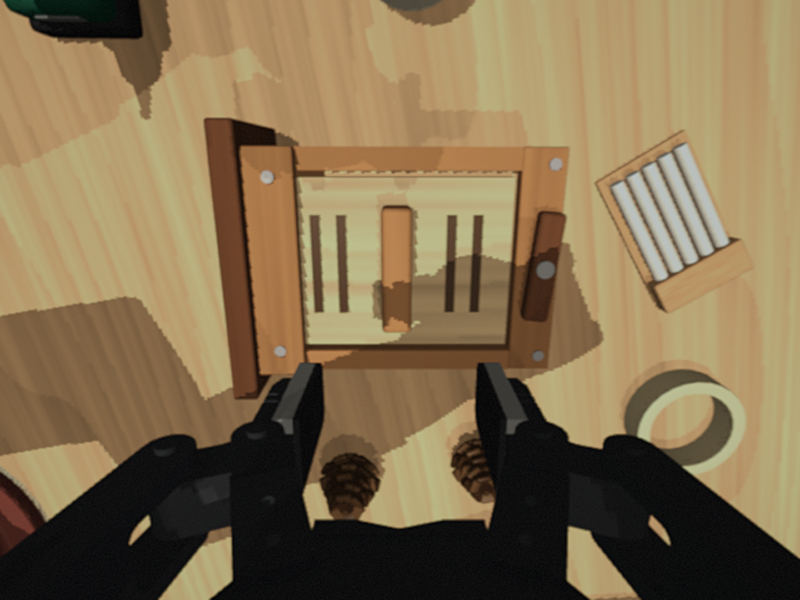

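The hatch lies flat and within 1 px of the predicted home position: plate 298-517 by 175-345, bar 382-412. The button at (545,270) is still clear and turned about -0.065 rad. I'll grip its middle and turn it.

```bash
python3 - <<'E'
from h import *
p=np.load("hotel_pose.npy"); M=yawT(p); R=graspR(p[2]-.065,0)
q=(M@[.1,-.0005,0,1])[:3]; A=tool()
B=T(q+[0,0,.15],R); rows(A,B,8); D=T(q+[0,0,.1125],R); rows(B,D,5); print(D[:3,3],Ro.from_matrix(R).as_rotvec())
E
```

```text
8 rows [ 0.47 12.4  16.37] [ 0.0002 -0.0001  0.0083] path mid [0.606 0.21  0.199] zmin 0.15
5 rows [0.  0.  7.5] [ 0.  0. -0.] path mid [0.642 0.203 0.127] zmin 0.112
[0.64211559 0.20279209 0.1125    ] [2.4850858  1.92196591 0.        ]
```

>>> {"name": "play_rows", "arguments": {
  "increments": [
    [40,0.5,12.4,16.4,0,0,0.0083],
    [40,0.5,12.4,16.4,0,0,0.0083],
    [40,0.5,12.4,16.4,0,0,0.0083],
    [40,0.5,12.4,16.4,0,0,0.0083],
    [40,0.5,12.4,16.4,0,0,0.0083],
    [40,0.5,12.4,16.4,0,0,0.0083],
    [40,0.5,12.4,16.4,0,0,0.0083],
    [40,0.5,12.4,16.4,0,0,0.0083],
    [40,0,0,0,0,0,0],
    [40,0,0,0,0,0,0]
  ]
}}

```text
clock: 15.02
tcp_pos: [0.6404, 0.2024, 0.1471]
tcp_rot: [-2.485, -1.92, 0.006]
wrist_force: [-0.2, 0.1, -0.0]
width: 0.04
grip_force: 0.0
```

```bash
python3 - <<'E'
from h import *
p=np.load("hotel_pose.npy"); M=yawT(p); R=graspR(p[2]-.065,0)
q=(M@[.1,-.0005,0,1])[:3]; A=tool(); D=T(q+[0,0,.1125],R); rows(A,D,6)
E
```

```text
6 rows [0.14 0.27 5.77] [-0.0005  0.0003 -0.0001] path mid [0.642 0.203 0.124] zmin 0.113
```

>>> {"name": "play_rows", "arguments": {
  "increments": [
    [40,0.1,0.3,7,-0.0005,0.0003,0],
    [40,0.1,0.3,7,-0.0005,0.0003,0],
    [40,0.1,0.3,7,-0.0005,0.0003,0],
    [40,0.1,0.3,6,-0.0005,0.0003,0],
    [40,0.1,0.3,4,-0.0005,0.0003,0],
    [40,0.1,0.3,3.5,-0.0005,0.0003,0],
    [40,0,0,0,0,0,0],
    [12,0,0,0,0,0,0],
    [12,0,0,0,0,0,0],
    [12,0,0,0,0,0,0],
    [12,0,0,0,0,0,0],
    [12,0,0,0,0,0,0],
    [12,0,0,0,0,0,0]
  ],
  "force": 25
}}

```text
clock: 16.1
tcp_pos: [0.6429, 0.2033, 0.1156]
tcp_rot: [2.484, 1.921, 0.005]
wrist_force: [-4.7, 1.3, 4.0]
width: 0.0167
grip_force: 25.0
```

>>> {"name": "play_rows", "arguments": {
  "increments": [
    [12,0,-0.4,0,0,0,-0.04],
    [12,0,0,0,0,0,-0.06],
    [12,0,0,0,0,0,-0.06],
    [12,0,0,0,0,0,-0.06],
    [12,0,0,0,0,0,-0.06],
    [12,0,0,0,0,0,-0.06],
    [12,0,0,0,0,0,-0.06],
    [12,0,0,0,0,0,0]
  ]
}}

```text
clock: 16.77
tcp_pos: [0.6428, 0.2033, 0.1156]
tcp_rot: [2.049, 2.379, 0.005]
wrist_force: [-4.5, 0.4, 3.8]
width: 0.0169
grip_force: 25.0
```

>>> {"name": "play_rows", "arguments": {
  "increments": [
    [12,0,0,0,0,0,-0.075],
    [12,0,0,0,0,0,-0.075],
    [12,0,0,0,0,0,-0.075],
    [12,0,0,0,0,0,-0.075],
    [12,0,0,0,0,0,-0.075],
    [12,0,0,0,0,0,-0.075],
    [12,0,0,0,0,0,-0.075],
    [12,0,0,0,0,0,-0.075],
    [12,0,0,0,0,0,-0.075],
    [12,0,0,0,0,0,-0.075],
    [12,0,0,0,0,0,-0.075],
    [12,0,0,0,0,0,-0.075],
    [12,0,0,0,0,0,-0.075],
    [12,0,0,0,0,0,-0.075],
    [12,0,0,0,0,0,-0.075],
    [12,0,0,0,0,0,-0.075],
    [12,0,0,0,0,0,-0.035],
    [12,0,0,0,0,0,0],
    [12,0,0,0,0,0,0]
  ]
}}

```text
clock: 18.35
tcp_pos: [0.6427, 0.2032, 0.1156]
tcp_rot: [0.301, 3.124, 0.002]
wrist_force: [-4.9, 0.2, 4.7]
width: 0.0169
grip_force: 25.1
```

```bash
python3 - <<'E'
from h import *
A=tool(); y=np.load("hotel_pose.npy")[2]
print("tool turn rel hotel", (np.arctan2(A[1,1],A[0,1])-y)%(2*np.pi))
E
```

```text
tool turn rel hotel 1.5678929221897493
```

The tool is square. I'll release, retreat and check.

>>> {"name": "play_rows", "arguments": {
  "increments": [
    [22,0,0,0,0,0,0],
    [30,0,0,0,0,0,0],
    [36,0,0,0,0,0,0],
    [36,0,0,0,0,0,0],
    [36,0,0,-8,0,0,0],
    [36,0,0,-15,0,0,0],
    [36,0,0,-30,0,0,0],
    [36,0,0,-35,0,0,0],
    [36,0,0,-35,0,0,0],
    [36,0,0,-35,0,0,0],
    [36,30,0,-20,0,0,0],
    [36,30,0,0,0,0,0],
    [36,0,0,0,0,0,0],
    [36,0,0,0,0,0,0]
  ]
}}

```text
clock: 19.52
tcp_pos: [0.5828, 0.2147, 0.2943]
tcp_rot: [0.297, 3.122, 0.002]
wrist_force: [0.0, 0.2, -0.3]
width: 0.0363
grip_force: 0.0
```

```bash
python3 - <<'E'
from h import *
im=r.snapshot("wrist"); s=r.get_state();print(s["clock"],s["wrist_force"].round(1))
cv2.imwrite("pics/end.png",cv2.resize(im,(800,600),interpolation=cv2.INTER_CUBIC)[:,:,::-1])
E
```

```text
19.5667 [-0.1  0.2  0.3]
```

View pics/end.png

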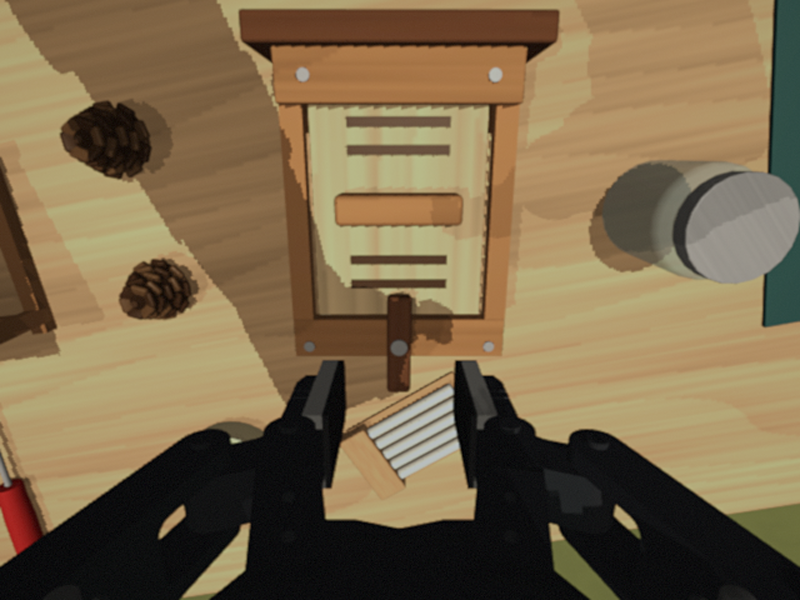

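The button stands square across the hatch edge (pivot at (399,348), bar from y 295 to 390). The hatch is flat under the lip and the visible bystanders (two cones, sticks, jar) are still standing.

```bash
python3 -c "
from rig import r
print(r.finish_job())"
```

```text
the job is handed in; nothing more can be done
None
```

The hatch is seated flat under the lip and locked with the turn-button square across it, and the job was handed in at about 19.6 s; the only noticeable contact was about 13 N as it settled on the ledges.

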